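# Tip the spare batteries out of the heavy tub

### The arm

A 6-joint arm with a two-finger parallel gripper is mounted at the origin on a cart in front of the work surface, level with it; the furniture and walls round the work are solid. World frame = base frame: x ahead of the robot, y to its left, z up, the work surface at z = 0. Lengths are in m, angles in rad, forces in N, time in s.
With the tool pointing down it reaches from about 0.35 to 0.85 m from the base axis. Payload 8.1 kg.
Tool frame: the origin (TCP) lies at the very end of the fingers, on their centre line; the grasp point (between the pads) lies robot.grip_point_offset behind it (robot.grip_point_offset is the distance from the TCP to the grasp point, in m); z points along the fingers, y is the line along which they close (so a half turn about z gives the same grasp; the last joint's range is limited). The gripper opens to 93 mm and grips with 3 to 60 N. Pads are 15 mm wide; open, the fingers measure 128 mm over their backs; the gripper's body (75 mm by 188 mm) begins 65 mm behind the grasp point.
Start: joints at [-1.33, 0.13, 1.488, -0, 1.523, -0.085], TCP at [0.192, -0.568, 0.219] pointing down, gripper open.
Joint ranges: [-2.96, 2.96], [-0.89, 2.26], [0.02, 2.5], [-1.34, 4.48], [0, 2.73], [-2.66, 2.66]. Speed limits (rad/s): [2.39, 2.39, 2.79, 3.14, 3.14, 3.14].

### API

Orientations are given as a rotation vector (axis times angle).
In Python, from plant import robot, eyes gives the robot as it stands. The module is installed in compiled form; this text tells all that it offers.
- The arm moves only by the tool apply_moves, never from a script. Its argument "steps" is one flat list of numbers, 7 for each row, row after row: the shift along the tool's x, y, z in units of 30 mm (1.0 is 30 mm), then the turn, a rotation vector about the tool's x, y, z in units of 6 degrees (1.0 is 6 degrees), then the opening in per cent of the stroke, from 0 (shut) to 100 (fully open). In form: [dx, dy, dz, ax, ay, az, fingers, dx, dy, dz, ax, ay, az, fingers, ...]. A call has 1 to 12 rows; each row shifts and turns the commanded pose from where the row before left it, along the tool's axes as they then stand; what a row does not reach is not made up. A row lasts 1/12 s, in which the tool goes at most 41.7 mm and 7.16 degrees, less where a joint would pass 70% of its speed; a pose out of reach is approached as far as the arm can. A call is refused whole if a number of a shift passes 1 or a number of a turn 1, either way. A call with a gripper value outside its range is refused whole. The fingers move at their own pace and stop on an object; "grip_force" is the grip in N (left out, the last holds). Time passes only in rows, so rows that do not move let the fingers close. It gives the time, the measured TCP pose, the force, the opening and the grip force at its end, in the units of the state.
- robot.read_state(): the state, without advancing time (a new reading comes with each control period).
- eyes.read_camera(name): name is "scene" or "top" or "wrist"; returns the picture (420x560x3 uint8, red, green, blue); there is no depth.
- eyes.calibration(name): a dict with "K" (3x3 intrinsics, pixels), "R" (3x3) and "t" (3): a world point X has camera coordinates R X + t. Camera axes: x right, y down, z forward; pixel columns grow to the right and rows downward; lengths in m; the calibration is good to about 2 mm. The wrist camera is an equidistant fisheye: a pixel r from the principal point sees the ray r / f radians off the axis. A picture is of the moment at which its call begins: read the wrist's pose just before it. calibration takes no time and is no camera call; for the wrist camera it gives the pose at the moment of the call.
- robot.close_job(): hands the job in; it is judged then, once.
Trained networks look in the newest picture that a camera, given by its name, has taken for a name from the list of things; names that differ only in an ending like _2 or _b are one class to them, and where a whole thing is asked for, a point or a joint stands for the part that bears it (a point fixed in the world has none). Each returns a list of dicts, best first, with "conf" (0 to 1); they miss things now and then, are a little off and sometimes report something else, mostly with a low value. They report only what shows in the picture. A call takes as long as a camera call.
- eyes.search_frame(camera, thing): "rect" ([left, top, width, height] in pixels, round what is visible of it).
- eyes.place_of(camera, thing): "xy" ([column, row] in pixels: a listed point, or the origin of a listed thing).
The state is a dict: "t": time; "q": joint angles; "dq": joint speeds; "joint_torque": joint torques, N m; "tool_pos": TCP position; "orientation": TCP orientation; "force": force on the tool from outside, world axes, zero at the start; "wrist_torque": the same for the moment, N m; "opening": finger opening in m; "gripper_force": force on a finger pad.
Only numpy, scipy, OpenCV 4.12 (cv2) and the standard library are available. Lean on these libraries where they do the work, as an engineer would, in place of code of your own. Each camera call takes 0.05 s, during which the arm holds its last target. There are 200 camera calls.

### The job

Five spare AA batteries lie in the heavy concrete scoop tub and I want them out in the empty wooden pen tray. Slide the tray up close to the tub's low front, its long side along it; then, since the tub is too heavy to lift, rock it forward on its front base edge until all five batteries have rolled into the tray, without letting it go right over, and let it gently down to stand on its base again. Leave the mug, the phone and the drive as they are.

Things in the scene. Friction and masses are not known exactly. Their poses are not given: they have to be found in the camera images.
- tub: grey cast-concrete scoop tub, about 1.3 kg, 110 deep (x) x 76 wide (y) x 140 high, on two rubber strips that hardly slip; origin at the centre of its underside, z up. Its low open front faces -x; its upright back wall (outer face at x = +55, 12 thick) is at +x. Side walls 12 thick fall from 140 at the back to 80 at the front; inner width 52
- tub_lip (a point): the middle of the tub's pouring lip (tub frame x = -55, z = 57), top of its upright front face; axes as the tub's. From here a ramp runs down inside at 27 degrees to the foot of the back wall; so the batteries start to roll out at a tilt of about 30 degrees and all are out by 40
- tub_toe (a point): the middle of the tub's front base edge, about which it rocks (tub frame x = -55, z = 0). At a tilt of about 50 degrees it overbalances and falls on its front; short of that it leans back on the hand that pushes it and follows it down
- tub_back_rim (a point): the middle of the outer top edge of the tub's back wall (tub frame x = +55, z = 140); axes as the tub's. A push of about 6 N, 20 below here and toward the tub's -x, rocks the tub forward
- tray_mid (a point): empty low wooden pen tray, 88 (x) x 210 (y) x 20 high, walls 5 thick, floor 4 thick, 0.22 kg; the point is its centre, 10 above the desk; axes along its sides, z up. It slides easily and may touch the tub: as the tub leans it pushes the tray ahead of itself by up to 20
- cell_1: AA battery, 14.5 diameter x 50 long, 23 g, black with a grey end; origin at its centre, y along its length; starts in the tub
- cell_2: AA battery, 14.5 diameter x 50 long, 23 g, black with a grey end; origin at its centre, y along its length; starts in the tub
- cell_3: AA battery, 14.5 diameter x 50 long, 23 g, black with a grey end; origin at its centre, y along its length; starts in the tub
- cell_4: AA battery, 14.5 diameter x 50 long, 23 g, black with a grey end; origin at its centre, y along its length; starts in the tub
- cell_5: AA battery, 14.5 diameter x 50 long, 23 g, black with a grey end; origin at its centre, y along its length; starts in the tub
- mug: bystander: pale mug, 90 mm wide and 94 high, origin at the centre of its underside (handle included)
- phone: bystander: black phone, 140 x 70 x 9, origin at the centre of its underside
- drive: bystander: white external drive, 113 x 79 x 16, origin at the centre of its underside

How it is judged:
By the outcome, as a careful person would: the job done as asked, in the order asked, and still so for the second after the job is handed in, with the robot touching nothing.
It also fails if it takes over 64 s, if anything falls off the work surface, if the arm or the gripper's body presses on something with over 40 N, if the wrist force passes 120 N, or if a joint passes its speed limit or range.

## Working session

There is one attempt and no reset: what is moved stays moved. The work goes in short steps, Python scripts to look and compute and a tool call to move; the robot and the scene stay as the last step left them, time stands still between calls to the robot, and variables do not carry over. Pictures are saved under pics/ and viewed, at most 10 in all, crops included, and the job is handed in when it is done.

Besides the shell and the picture viewer there is one more tool, called in YAML: its name, and indented under it one key for each argument. apply_moves: Moves the arm, as the interface text tells. Its arguments: {"type":"object","properties":{"steps":{"type":"array"},"grip_force":{"type":"number"}},"required":["steps"]}

```bash
mkdir -p pics; cat > h.py <<'E'
import numpy as np, cv2
from scipy.spatial.transform import Rotation as Ro
from plant import robot, eyes
def ray_pt(cam,uv,z):
    c=eyes.calibration(cam);K,R,t=map(np.array,(c["K"],c["R"],c["t"]))
    d=R.T@np.linalg.solve(K,[uv[0],uv[1],1]);o=-R.T@t
    return o+d*(z-o[2])/d[2]
def snap(cam,n):
    im=eyes.read_camera(cam);cv2.imwrite(f"pics/{n}.png",im[:,:,::-1]);return im
def proj(cam,X):
    c=eyes.calibration(cam);p=np.array(c["K"])@(np.array(c["R"])@np.array(X)+np.array(c["t"]));return p[:2]/p[2]
def tri(d):
    A=[];b=[]
    for cam,uv in d.items():
        c=eyes.calibration(cam);K,R,t=map(np.array,(c["K"],c["R"],c["t"]))
        P=K@np.c_[R,t]
        for i in range(2):
            r=P[i]-uv[i]*P[2];A.append(r[:3]);b.append(-r[3])
    return np.linalg.lstsq(np.array(A),np.array(b),rcond=None)[0]
E
python3 - <<'E'
from h import *
a=snap("top","t0");b=snap("scene","s0")
cv2.imwrite("pics/both0.png",cv2.resize(np.hstack([a,b])[:,:,::-1],(800,300)))
for th in ["tub_lip","tub_toe","tub_back_rim","tray_mid","tub","mug","phone","drive"]:
    d={}
    for c in ["top","scene"]:
        r=eyes.place_of(c,th)
        print(th,c,[(np.round(x["xy"],1).tolist(),round(x["conf"],2)) for x in r[:2]])
        if r: d[c]=r[0]["xy"]
    if len(d)==2: print("   tri",tri(d).round(4))
for c in ["top","scene"]:
    k=eyes.calibration(c);print(c,np.round(k["K"],1).tolist(),np.round(k["R"],3).tolist(),np.round(-np.array(k["R"]).T@k["t"],3))
s=robot.read_state();print(s,robot.grip_point_offset)
E
```

```text
tub_lip top [([317.9, 230.5], 0.76)]
tub_lip scene [([321.0, 234.9], 0.65)]
   tri [ 0.4959 -0.0591  0.056 ]
tub_toe top [([314.0, 232.7], 0.66), ([382.2, 267.0], 0.54)]
tub_toe scene [([321.9, 255.0], 0.82), ([175.8, 325.8], 0.2)]
   tri [ 0.4886 -0.055   0.0023]
tub_back_rim top [([364.0, 229.6], 0.88), ([396.2, 182.5], 0.55)]
tub_back_rim scene [([365.9, 195.0], 0.61)]
   tri [ 0.4944 -0.1807  0.1306]
tray_mid top [([189.3, 252.9], 0.81), ([343.4, 230.3], 0.6)]
tray_mid scene [([177.5, 329.2], 0.77)]
   tri [0.4299 0.3192 0.0109]
tub top [([328.9, 229.3], 0.64)]
tub scene []
mug top [([268.3, 146.7], 0.89)]
mug scene [([229.0, 222.1], 0.58), ([365.3, 195.6], 0.5)]
   tri [ 0.7547  0.0806 -0.0056]
phone top [([381.1, 266.2], 0.82)]
phone scene [([229.2, 220.0], 0.69), ([367.7, 195.2], 0.37)]
   tri [ 0.4316 -0.0129  0.2451]
drive top [([393.9, 181.4], 0.8)]
drive scene [([366.6, 202.4], 0.52)]
   tri [ 6.397e-01 -3.113e-01 -3.000e-04]
top [[400.5, 0.0, 285.3], [0.0, 400.5, 207.2], [0.0, 0.0, 1.0]] [[-0.008, -1.0, 0.017], [-0.997, 0.006, -0.077], [0.077, -0.017, -0.997]] [0.472 0.05
[... 155 characters left out ...]
113  0.394  0.577]
{'t': 0.9, 'q': array([-1.33038576e+00,  1.30356047e-01,  1.48819231e+00, -2.77071464e-07,
        1.52298383e+00, -8.53610994e-02]), 'dq': array([-0.00174689,  0.00052731, -0.00025203, -0.00117676,  0.00019802,
        0.00050716]), 'joint_torque': array([-6.29355909e-04, -5.59751844e+01, -4.92061186e+01,  7.66114052e-02,
        2.26038677e-02, -9.42575895e-06]), 'tool_pos': array([ 0.19207153, -0.56844568,  0.21866573]), 'orientation': array([3.09994916e+00, 5.09451371e-01, 6.92277057e-06]), 'force': array([-0.13338979,  0.29650275, -0.16211829]), 'wrist_torque': array([ 0.03352753, -0.02777392,  0.01375495]), 'gripper_force': 0.0, 'opening': 0.09280061168487241} 0.0188
```

View pics/t0.png

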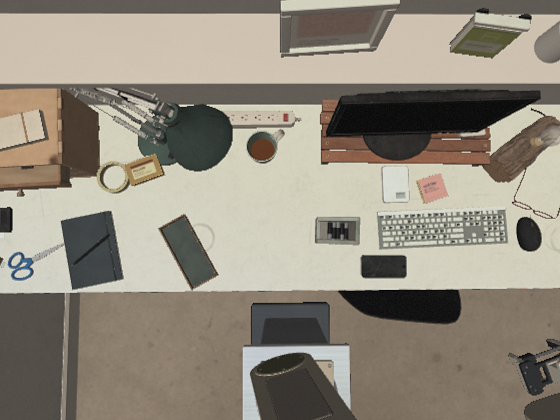

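View pics/s0.png

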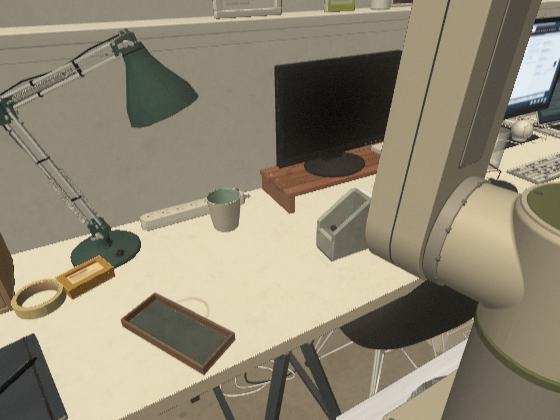

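The top view shows the tub near (338,230) with its open front to the left (world +y) and the batteries inside. The tray is at (189,252), skewed, and the phone is at (384,266). The drive is at (395,184) and the mug at (262,148). The scene view agrees, with the tray at (178,330) and the tub at (340,225).

Next I'll measure the outlines.

```bash
python3 - <<'E'
from h import *
im=cv2.imread("pics/t0.png")
def seg(roi,z,name,dark=130):
    x0,y0,x1,y1=roi
    g=cv2.cvtColor(im,cv2.COLOR_BGR2GRAY)[y0:y1,x0:x1]
    m=(g<dark).astype(np.uint8)
    m=cv2.morphologyEx(m,cv2.MORPH_OPEN,np.ones((3,3)))
    cs,_=cv2.findContours(m,cv2.RETR_EXTERNAL,cv2.CHAIN_APPROX_NONE)
    c=max(cs,key=cv2.contourArea).reshape(-1,2)+[x0,y0]
    w=np.array([ray_pt("top",p,z)[:2] for p in c],np.float32)
    print(name,cv2.minAreaRect(w*1000))
seg((145,205,230,300),0.02,"tray")
seg((355,250,410,282),0.009,"phone")
seg((308,208,366,252),0.1,"tub?",200)
print("desk front edge x",[ray_pt("top",(u,290),0)[:2].round(3) for u in (200,300,400)])
# tub candidate overlay
big=cv2.resize(im[190:270,290:410],None,fx=6,fy=6,interpolation=cv2.INTER_CUBIC)
cv2.imwrite("pics/tub.png",big)
for uv,z in [((317.9,230.5),.057),((364,229.6),.14)]: print(ray_pt("top",uv,z).round(4))
E
```

```text
tray ((435.26605224609375, 319.569091796875), (208.5808868408203, 90.36698913574219), 28.969257354736328)
phone ((385.12164306640625, -265.56298828125), (136.86849975585938, 65.79592895507812), 89.46151733398438)
tub? ((493.6280822753906, -113.76541137695312), (128.0522918701172, 81.83787536621094), 87.16758728027344)
desk front edge x [array([0.318, 0.287]), array([ 0.315, -0.013]), array([ 0.312, -0.316])]
[ 0.4924 -0.0643  0.057 ]
[ 0.4925 -0.181   0.14  ]
```

View pics/tub.png

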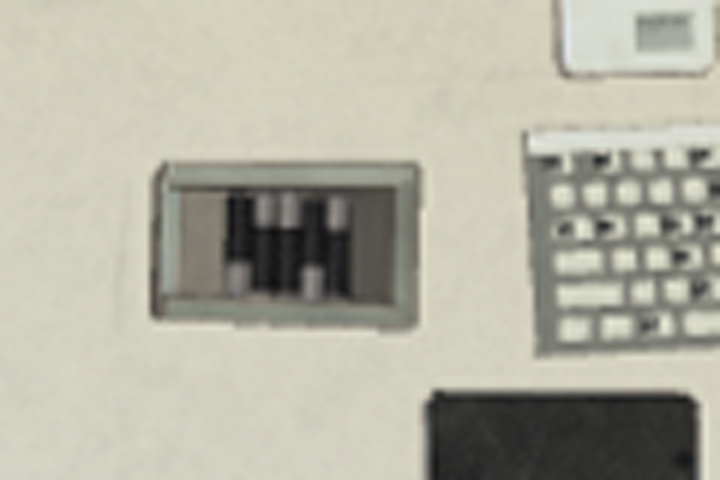

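The crop shows the tub's back rim between crop pixels (420,162) and (416,327). Its front face is at about x=153–165, and five cells lie side by side on the ramp.

```bash
python3 - <<'E'
from h import *
f=lambda x,y,z:ray_pt("top",(290+(x+.5)/6-.5,190+(y+.5)/6-.5),z)[:2].round(4)
print("rim",f(420,162,.14),f(416,327,.14))
print("front base",f(152,165,0),f(150,317,0))
print("front side tops",f(165,162,.08),f(160,320,.08))
print("kbd",f(530,130,.02),f(540,350,.02))
s=robot.read_state();R=Ro.from_rotvec(s["orientation"]).as_matrix();print(R.round(3))
E
```

```text
rim [ 0.5278 -0.1698] [ 0.4536 -0.1663]
front base [ 0.5345 -0.0613] [ 0.4574 -0.0593]
front side tops [ 0.5317 -0.0602] [ 0.4568 -0.0568]
kbd [ 0.5497 -0.25  ] [ 0.4396 -0.2522]
[[ 0.947  0.32   0.   ]
 [ 0.32  -0.947 -0.   ]
 [-0.     0.    -1.   ]]
```

apply_moves:
  steps: [0.945,-0.73,0,0,0,0,40,0.945,-0.73,0,0,0,0,40,0.945,-0.73,0,0,0,0,40,0.945,-0.73,0,0,0,0,40,0.945,-0.73,0,0,0,0,40,0.945,-0.73,0,0,0,0,40,0.945,-0.73,0,0,0,0,40,0.945,-0.73,0,0,0,0,40,0.945,-0.73,0,0,0,0,40,0.945,-0.73,0,0,0,0,40,0.945,-0.73,0,0,0,0,40,0.945,-0.73,0,0,0,0,40]

```text
t: 1.9
tool_pos: [0.431, -0.209, 0.219]
orientation: [3.1, 0.509, 0.001]
force: [1.1, -0.4, -0.6]
opening: 0.0368
gripper_force: 0.0
```

apply_moves:
  steps: [0.945,-0.73,0,0,0,0,40,0.945,-0.73,0,0,0,0,40,0.215,-0.975,0,0,0,0,40,0.215,-0.975,0,0,0,0,40,0.215,-0.975,0,0,0,0,40,0.215,-0.975,0,0,0,0,40,0.215,-0.975,0,0,0,0,40,0.215,-0.975,0,0,0,0,40,0.215,-0.975,0,0,0,0,40,0.215,-0.975,0,0,0,0,40,0.215,-0.975,0,0,0,0,40,0.215,-0.975,0,0,0,0,40]

```text
t: 2.9
tool_pos: [0.4371, 0.1483, 0.2189]
orientation: [-3.1, -0.51, -0.001]
force: [0.4, -0.5, 0.3]
opening: 0.0373
gripper_force: 0.0
```

apply_moves:
  steps: [0.215,-0.975,0,0,0,0,40,0.215,-0.975,0,0,0,0,40,0.215,-0.975,0,0,0,0,40,0.215,-0.975,0,0,0,0,40,0.215,-0.975,0,0,0,0,40,0.215,-0.975,0,0,0,0,40,0.215,-0.975,0,0,0,0,40,0,0,0.8,0,0,-0.86,40,0,0,0.8,0,0,-0.86,40,0,0,0,0,0,0,40,0,0,0,0,0,0,40]

```text
t: 3.82
tool_pos: [0.4135, 0.3545, 0.1693]
orientation: [3.041, 0.782, -0.005]
force: [-0.1, -0.4, -0.0]
opening: 0.0373
gripper_force: 0.0
```

apply_moves:
  steps: [0.07,0,0.9,0,0,0,40,0,0,0.9,0,0,0,40,0,0,0.9,0,0,0,40,0,0,0.9,0,0,0,40,0,0,0.9,0,0,0,40,0,0,0.6,0,0,0,40,0,0,0.27,0,0,0,40,0,0,0,0,0,0,40,0,0,0,0,0,0,40]

```text
t: 4.57
tool_pos: [0.4176, 0.3567, 0.0112]
orientation: [-3.042, -0.783, -0.002]
force: [0.4, 0.4, 1.3]
opening: 0.0376
gripper_force: 0.0
```

apply_moves:
  steps: [0,0,0,0,0,0,0,0,0,0,0,0,0,0,0,0,0,0,0,0,0,0,0,0,0,0,0,0,0,0,0,0,0,0,0,0,0,0,0,0,0,0]
  grip_force: 20

```text
t: 5.07
tool_pos: [0.4167, 0.3569, 0.0102]
orientation: [-3.041, -0.786, -0.001]
force: [-0.9, 0.5, 4.1]
opening: 0.0051
gripper_force: 20.0
```

```bash
cat >> h.py <<'E'
def tray(cx,cy,hw=60):
    im=eyes.read_camera("top");g=cv2.cvtColor(im,cv2.COLOR_RGB2GRAY);return im,g
E
python3 - <<'E'
from h import *
s=robot.read_state();print(s["t"],s["tool_pos"],s["opening"],s["gripper_force"],Ro.from_rotvec(s["orientation"]).as_matrix().round(3).tolist(),s["q"].round(2))
im=snap("top","t1")
cv2.imwrite("pics/t1c.png",cv2.resize(im[190:310,120:280,::-1],None,fx=4,fy=4))
E
```

```text
5.0667 [0.41673947 0.3568688  0.01018398] 0.005056279075268617 20.000778436660767 [[0.875, 0.485, 0.001], [0.485, -0.875, 0.001], [0.001, -0.001, -1.0]] [0.61 0.2  1.82 0.   1.13 1.68]
```

View pics/t1c.png

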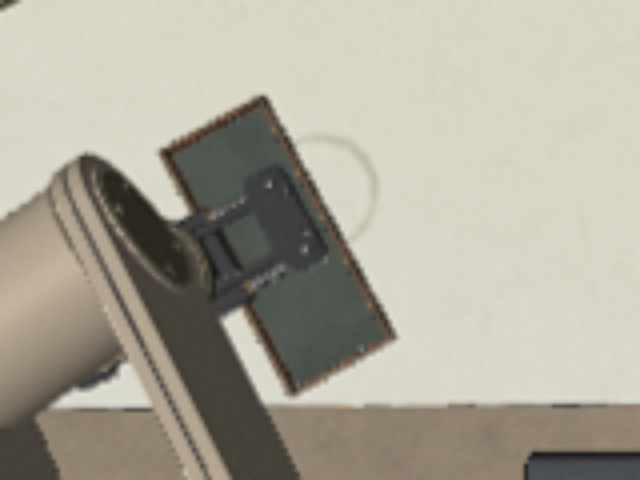

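The fingers hold the tray's outer long wall at about crop (230,240), and the tray is unshifted and flat. The opening reads 5 mm, which matches the wall. Now I'll slide and turn it.

apply_moves:
  steps: [-0.05,0.3,0,0,0,0,0,-0.12,0.7,0,0,0,0,0,-0.12,0.7,0,0,0,0,0,-0.12,0.7,0,0,0,0,0,-0.12,0.7,0,0,0,0,0,-0.12,0.7,0,0,0,0,0,-0.12,0.7,0,0,0,0,0,-0.12,0.7,0,0,0,0,0,-0.12,0.7,0,0,0,0,0,-0.12,0.7,0,0,0,0,0,-0.12,0.7,0,0,0,0,0,-0.19,0.94,0,0,0,0,0]

```text
t: 6.12
tool_pos: [0.4989, 0.1191, 0.0102]
orientation: [-3.04, -0.787, -0.002]
force: [-1.2, 4.2, 5.0]
opening: 0.0048
gripper_force: 20.0
```

apply_moves:
  steps: [0,0,0,0,0,0.3,0,0,0,0,0,0,0.6,0,0,0,0,0,0,0.8,0,0,0,0,0,0,0.8,0,0,0,0,0,0,0.8,0,0,0,0,0,0,0.8,0,0,0,0,0,0,0.72,0,0,0,0,0,0,0.4,0,0,0,0,0,0,0,0,0,0,0,0,0,0,0]

```text
t: 6.95
tool_pos: [0.4994, 0.1184, 0.0102]
orientation: [3.14, -0.061, 0.003]
force: [2.0, -1.4, 5.3]
opening: 0.0045
gripper_force: 20.1
```

```bash
python3 - <<'E'
from h import *
s=robot.read_state();print(s["t"],s["tool_pos"],s["opening"],s["force"],Ro.from_rotvec(s["orientation"]).as_matrix().round(3).tolist())
im=snap("top","t2")
cv2.imwrite("pics/t2c.png",cv2.resize(im[150:290,220:380,::-1],None,fx=4,fy=4,interpolation=cv2.INTER_CUBIC))
E
```

```text
6.95 [0.49936922 0.11840319 0.01017023] 0.004501023543208072 [ 2.04304797 -1.38001412  5.29494638] [[0.999, -0.039, 0.002], [-0.039, -0.999, -0.001], [0.002, 0.001, -1.0]]
```

View pics/t2c.png

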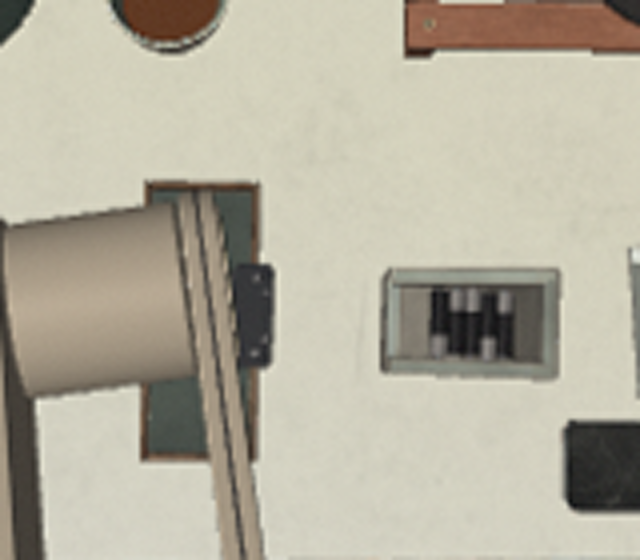

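The tray now lies parallel to the tub front, with its near edge at crop x≈258. The tub front is at x≈382, and the two are roughly centred on each other.

apply_moves:
  steps: [0,0.3,0,0,0,0,0,0,0.6,0,0,0,0,0,0,0.7,0,0,0,0,0,0,0.6,0,0,0,0,0,0,0.4,0,0,0,0,0,0,0.2,0,0,0,0,0,0,0.07,0,0,0,0,0,0,0,0,0,0,0,0]

```text
t: 7.67
tool_pos: [0.4954, 0.0323, 0.0101]
orientation: [-3.14, 0.063, -0.001]
force: [-0.4, 0.8, 7.4]
opening: 0.0048
gripper_force: 20.0
```

```bash
python3 - <<'E'
from h import *
s=robot.read_state();print(s["t"],s["tool_pos"],s["opening"],s["force"])
a=snap("top","t3");b=snap("scene","s3")
A=cv2.resize(a[165:275,250:370,::-1],(480,440),interpolation=cv2.INTER_CUBIC)
B=cv2.resize(b[170:280,250:330,::-1],(320,440),interpolation=cv2.INTER_CUBIC)
cv2.imwrite("pics/c3.png",np.hstack([A,B]))
for z,uv in [(.02,(303,230))]: print(ray_pt("top",uv,z))
E
```

```text
7.6667 [0.49539972 0.03232182 0.01014348] 0.004832139740667048 [-0.43137995  0.83543443  7.4397426 ]
[ 0.49493728 -0.02322324  0.02      ]
```

View pics/c3.png

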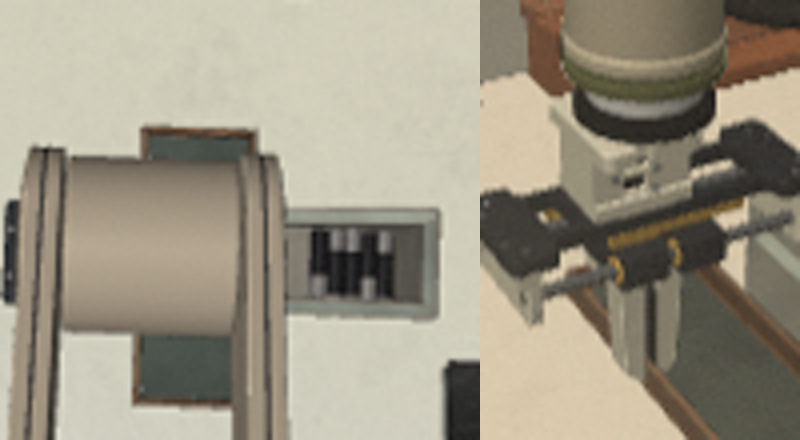

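The near wall is at crop x≈257, about 7 mm short of the tub front. I'll nudge it 4 mm closer, then release, rise and turn.

apply_moves:
  steps: [0,0.07,0,0,0,0,0,0,0.06,0,0,0,0,0,0,0,0,0,0,0,0,0,0,0,0,0,0,20,0,0,0,0,0,0,30,0,0,0,0,0,0,30,0,0,-0.4,0,0,0,30,0,0,-0.8,0,0,0,30,0,0,-0.9,0,0,-0.5,30,0,0,-0.9,0,0,-1,30,0,0,-0.9,0,0,-1,0,0,0,-0.9,0,0,-1,0]

```text
t: 8.77
tool_pos: [0.4944, 0.0291, 0.1555]
orientation: [3.098, 0.518, -0.0]
force: [-0.2, 0.4, -0.2]
opening: 0.0187
gripper_force: 0.0
```

apply_moves:
  steps: [0,0,-0.9,0,0,-1,0,0,0,-0.9,0,0,-1,0,0,0,0,0,0,-1,0,0,0,0,0,0,-1,0,0,0,0,0,0,-1,0,0,0,0,0,0,-1,0,0,0,0,0,0,-1,0,0,0,0,0,0,-1,0,0,0,0,0,0,-1,0,0,0,0,0,0,-1,0,0,0,0,0,0,-1,0,0,0,0,0,0,-0.5,0]

```text
t: 9.77
tool_pos: [0.4945, 0.029, 0.2081]
orientation: [-2.259, -2.183, 0.0]
force: [0.0, 0.0, -0.3]
opening: 0.0002
gripper_force: 0.0
```

```bash
python3 - <<'E'
from h import *
s=robot.read_state();print(s["t"],s["tool_pos"],s["opening"],s["force"],s["q"].round(2),Ro.from_rotvec(s["orientation"]).as_matrix().round(3).tolist())
E
```

```text
9.7667 [0.49451144 0.02904262 0.20814501] 0.00023496095458964506 [ 0.00881744  0.01194779 -0.28086875] [-0.04 -0.15  1.79 -0.    1.51 -0.01] [[0.034, 0.999, -0.0], [0.999, -0.034, -0.0], [-0.0, -0.0, -1.0]]
```

apply_moves:
  steps: [-0.4,0,0,0,0,0,0,-0.9,0,0,0,0,0,0,-0.9,0,0,0,0,0,0,-0.9,0,0,0,0,0,0,-0.9,0,0,0,0,0,0,-0.9,0,0,0,0,0,0,-0.9,0,0,0,0,0,0,-0.9,0,0,0,0,0,0,-0.8,0.1,0,0,0,0,0,-0.27,0,0,0,0,0,0,0,0,0,0,0,0,0]

```text
t: 10.68
tool_pos: [0.4876, -0.2061, 0.2077]
orientation: [-2.271, -2.171, 0.001]
force: [0.4, 0.6, -0.2]
opening: 0.0006
gripper_force: 0.0
```

```bash
python3 - <<'E'
from h import *
s=robot.read_state();print(s["t"],s["tool_pos"],s["opening"],s["force"],s["q"].round(2))
a=snap("top","t4");b=snap("scene","s4")
A=cv2.resize(a[165:275,250:390,::-1],(560,440),interpolation=cv2.INTER_CUBIC)
B=cv2.resize(b[150:295,230:309,::-1],(240,440),interpolation=cv2.INTER_CUBIC)
cv2.imwrite("pics/c4.png",np.hstack([A,B]))
g=cv2.cvtColor(a,cv2.COLOR_RGB2GRAY)
E
```

```text
10.6833 [ 0.48760876 -0.20608268  0.20771627] 0.0005810678723898796 [ 0.41301492  0.61021437 -0.18892925] [-0.5  -0.06  1.7  -0.    1.5  -0.45]
```

View pics/c4.png

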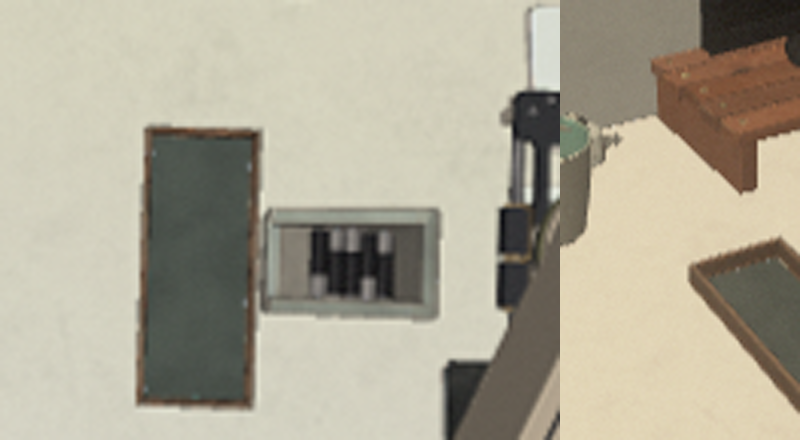

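The tray lies parallel and close to the tub front (tray near edge at crop x≈258, tub at x≈264). The closed fingers are behind the tub at crop (513,257). Next I'll lower and approach.

apply_moves:
  steps: [0,0,0.6,0,0,0,0,0,0,0.8,0,0,0,0,0,0,0.9,0,0,0,0,0,0,0.6,0,0,0,0,0.3,0.07,0,0,0,0,0,0.3,0,0,0,0,0,0,0.15,0,0,0,0,0,0,0,0,0,0,0,0,0]

```text
t: 11.45
tool_pos: [0.4928, -0.1801, 0.1226]
orientation: [2.262, 2.176, 0.002]
force: [0.2, 1.2, -0.0]
opening: 0.0006
gripper_force: 0.0
```

apply_moves:
  steps: [0.06,0,0,0,0,0,0,0.06,0,0,0,0,0,0,0.06,0,0,0,0,0,0,0.06,0,0,0,0,0,0,0,0,0,0,0,0,0]

```text
t: 11.87
tool_pos: [0.493, -0.1771, 0.1231]
orientation: [2.263, 2.17, -0.002]
force: [-1.1, -8.9, 5.7]
opening: 0.0003
gripper_force: 4.9
```

apply_moves:
  steps: [0.125,0,-0.096,0,0,0,0,0.125,0,-0.096,0,0,0,0,0.125,0,-0.096,0,0,0,0,0.125,0,-0.096,0,0,0,0,0.125,0,-0.096,0,0,0,0,0.125,0,-0.096,0,0,0,0,0.14,0,-0.073,0,0,0,0,0.14,0,-0.073,0,0,0,0,0.14,0,-0.073,0,0,0,0,0.14,0,-0.073,0,0,0,0,0.14,0,-0.073,0,0,0,0,0.14,0,-0.073,0,0,0,0]

```text
t: 12.87
tool_pos: [0.4945, -0.128, 0.1525]
orientation: [2.265, 2.172, -0.0]
force: [-0.6, -4.5, 1.5]
opening: 0.0002
gripper_force: 2.3
```

```bash
python3 - <<'E'
from h import *
s=robot.read_state();print(s["t"],s["tool_pos"],s["force"],s["q"].round(2))
a=snap("top","t5");b=snap("scene","s5")
A=cv2.resize(a[165:275,250:390,::-1],(400,314),interpolation=cv2.INTER_CUBIC)
B=cv2.resize(b[130:320,200:442,::-1],(400,314),interpolation=cv2.INTER_CUBIC)
cv2.imwrite("pics/c5.png",np.hstack([A,B]))
for th in ["tub_lip","tub_back_rim"]:
  for c in ["top","scene"]:
    r=eyes.place_of(c,th); print(th,c,[(np.round(x["xy"],1).tolist(),round(x["conf"],2)) for x in r[:1]])
E
```

```text
12.8667 [ 0.4944639  -0.12798222  0.15252847] [-0.55042572 -4.46199478  1.5260278 ] [-0.35 -0.07  1.82 -0.    1.39 -0.31]
tub_lip top [([312.6, 228.0], 0.62)]
tub_lip scene [([314.6, 239.0], 0.81)]
tub_back_rim top [([343.8, 230.9], 0.9)]
tub_back_rim scene [([347.7, 189.3], 0.81)]
```

View pics/c5.png

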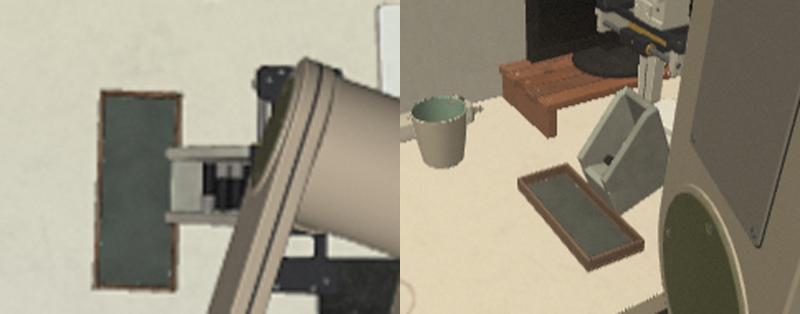

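The tub leans about 20°, with its lip at crop (170,185) over the tray's near wall. The cells are still inside and the fingertips are on the back wall. I'll continue more slowly.

apply_moves:
  steps: [0.113,0,-0.035,0,0,0,0,0.113,0,-0.035,0,0,0,0,0.113,0,-0.035,0,0,0,0,0.113,0,-0.035,0,0,0,0,0.113,0,-0.035,0,0,0,0,0.113,0,-0.035,0,0,0,0,0.113,0,-0.035,0,0,0,0,0.113,0,-0.035,0,0,0,0,0.06,0,-0.012,0,0,0,0,0.06,0,-0.012,0,0,0,0,0.06,0,-0.01,0,0,0,0,0.06,0,-0.01,0,0,0,0]

```text
t: 14.17
tool_pos: [0.4959, -0.0934, 0.1621]
orientation: [2.265, 2.173, 0.001]
force: [0.9, -4.5, 6.8]
opening: 0.0004
gripper_force: 3.9
```

apply_moves:
  steps: [0.06,0,-0.011,0,0,0,0,0.06,0,-0.01,0,0,0,0,0.06,0,-0.01,0,0,0,0,0.05,0,-0.01,0,0,0,0,0,0,0,0,0,0,0,0,0,0,0,0,0,0,0,0,0,0,0,0,0]

```text
t: 14.75
tool_pos: [0.496, -0.0861, 0.1629]
orientation: [2.265, 2.174, 0.001]
force: [1.1, -2.8, 6.2]
opening: 0.0005
gripper_force: 3.0
```

```bash
python3 - <<'E'
from h import *
s=robot.read_state();print(s["t"],s["tool_pos"],s["force"])
a=snap("top","t6");b=snap("scene","s6")
A=cv2.resize(a[165:275,250:390,::-1],(400,314),interpolation=cv2.INTER_CUBIC)
B=cv2.resize(b[170:310,240:418,::-1],(400,314),interpolation=cv2.INTER_CUBIC)
cv2.imwrite("pics/c6.png",np.hstack([A,B]))
for c in ["top","scene"]:
    r=eyes.place_of(c,"cell_1"); print(c,[(np.round(x["xy"],1).tolist(),round(x["conf"],2)) for x in r])
E
```

```text
14.75 [ 0.4960376  -0.08606906  0.16293493] [ 1.09012422 -2.83355623  6.23695882]
top [([298.6, 226.4], 0.6), ([297.3, 229.8], 0.49), ([290.8, 230.9], 0.49), ([287.0, 231.6], 0.49), ([310.2, 231.1], 0.45)]
scene [([307.8, 253.8], 0.63), ([313.2, 253.8], 0.53), ([300.6, 259.2], 0.46), ([306.9, 256.5], 0.45)]
```

View pics/c6.png

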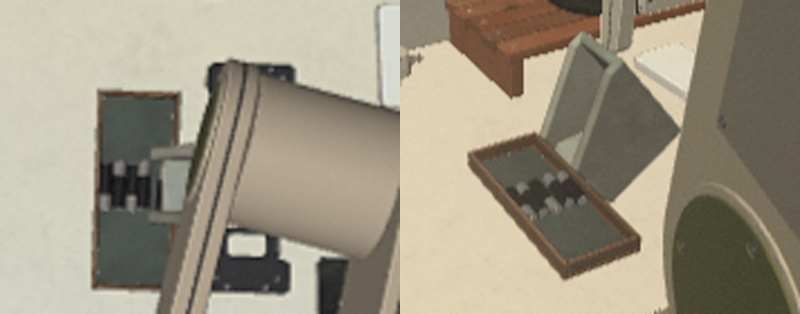

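Four cells are in the tray at crop (105–145,185), and a fifth dark edge shows at (160,190) by the lip. The tilt is about 36°, so I'll go slowly to about 40°.

apply_moves:
  steps: [0.05,0,-0.005,0,0,0,0,0.05,0,-0.005,0,0,0,0,0.05,0,-0.005,0,0,0,0,0.05,0,-0.005,0,0,0,0,0.05,0,-0.005,0,0,0,0,0.05,0,-0.005,0,0,0,0,0.05,0,-0.003,0,0,0,0,0.05,0,-0.003,0,0,0,0,0,0,0,0,0,0,0,0,0,0,0,0,0,0,0,0,0,0,0,0,0]

```text
t: 15.87
tool_pos: [0.4961, -0.0734, 0.1633]
orientation: [2.266, 2.175, 0.001]
force: [1.3, -2.8, 5.7]
opening: 0.0002
gripper_force: 2.8
```

```bash
python3 - <<'E'
from h import *
s=robot.read_state();print(s["t"],s["tool_pos"],s["force"])
for th in ["cell_1","tray_mid","tub_lip","tub_back_rim"]:
  for c in ["top","scene"]:
    if th=="cell_1": snap(c,"7"+c)
    r=eyes.place_of(c,th); print(th,c,[(np.round(x["xy"],1).tolist(),round(x["conf"],2)) for x in r[:6]])
E
```

```text
15.8667 [ 0.49609119 -0.07342995  0.16334711] [ 1.26250507 -2.80946336  5.67383127]
cell_1 top [([288.0, 230.1], 0.63), ([299.7, 228.0], 0.55), ([293.2, 231.6], 0.54), ([298.2, 230.3], 0.41)]
cell_1 scene [([300.8, 261.0], 0.63), ([289.4, 263.1], 0.62), ([305.8, 258.5], 0.57), ([309.3, 252.8], 0.47), ([310.5, 254.4], 0.45)]
tray_mid top [([296.9, 232.2], 0.62)]
tray_mid scene [([307.8, 257.9], 0.63)]
tub_lip top [([289.6, 230.2], 0.74), ([307.0, 235.2], 0.68)]
tub_lip scene [([311.4, 242.8], 0.61)]
tub_back_rim top [([320.0, 230.6], 0.45)]
tub_back_rim scene [([322.8, 193.5], 0.93)]
```

Tilt is now about 40° and the tub still leans on the hand. I'll add 2° and hold, then ease back along the same arc.

apply_moves:
  steps: [0.05,0,0,0,0,0,0,0.05,0,0,0,0,0,0,0.05,0,0,0,0,0,0,0.05,0,0,0,0,0,0,0,0,0,0,0,0,0,0,0,0,0,0,0,0,0,0,0,0,0,0,0,0,0,0,0,0,0,0,0,0,0,0,0,0,0]

```text
t: 17.12
tool_pos: [0.496, -0.0674, 0.1629]
orientation: [-2.266, -2.176, 0.0]
force: [0.8, -2.0, 3.1]
opening: 0.0012
gripper_force: 2.2
```

```bash
python3 - <<'E'
from h import *
s=robot.read_state();print(s["t"],s["tool_pos"],s["force"])
for c in ["top","scene"]:
    snap(c,"8"+c)
    r=eyes.place_of(c,"cell_1"); print(c,[(np.round(x["xy"],1).tolist(),round(x["conf"],2)) for x in r[:6]])
im=cv2.imread("pics/8scene.png")
# tray-frame rectification on scene image (floor top z=.012): tray about x .39-.60, y -.06..+.05
X=[(.60,-.08,.012),(.60,.06,.012),(.39,.06,.012),(.39,-.08,.012)]
src=np.float32([proj("scene",x) for x in X])
H=cv2.getPerspectiveTransform(src,np.float32([(0,0),(280,0),(280,420),(0,420)]))
w=cv2.cvtColor(cv2.warpPerspective(im,H,(280,420),flags=cv2.INTER_CUBIC),cv2.COLOR_BGR2GRAY)
cv2.imwrite("pics/warp8.png",w)
for x in (.52,.51,.50,.49,.48): 
  r=int((.60-x)/.21*420); print(x,w[r-3:r+4].mean(0)[::5].astype(int).tolist())
E
```

```text
17.1167 [ 0.49598339 -0.06743245  0.16292606] [ 0.84941034 -2.03368453  3.14972648]
top [([298.9, 228.9], 0.65), ([289.0, 228.1], 0.63), ([296.0, 228.3], 0.56), ([293.9, 230.8], 0.52)]
scene [([305.2, 258.4], 0.59), ([309.0, 253.8], 0.49), ([301.8, 260.3], 0.43), ([292.5, 261.7], 0.41), ([315.1, 251.7], 0.38)]
0.52 [91, 92, 92, 91, 90, 90, 88, 99, 118, 124, 120, 121, 90, 75, 103, 115, 123, 118, 98, 86, 106, 120, 126, 122, 116, 90, 78, 65, 54, 53, 56, 58, 56, 84, 112, 122, 126, 126, 112, 68, 58, 59, 59, 70, 102, 99, 88, 86, 83, 101, 182, 211, 209, 208, 208, 208]
0.51 [92, 89, 91, 89, 90, 91, 90, 89, 91, 93, 93, 106, 121, 109, 99, 92, 95, 108, 115, 87, 60, 59, 58, 62, 81, 96, 94, 72, 55, 56, 56, 55, 55, 52, 59, 59, 56, 61, 76, 81, 59, 56, 57, 65, 105, 102, 84, 83, 82, 104, 179, 211, 208, 208, 208, 209]
0.5 [90, 91, 91, 91, 91, 90, 90, 90, 90, 91, 91, 89, 82, 73, 57, 50, 55, 54, 53, 50, 49, 50, 54, 52, 54, 50, 57, 69, 56, 54, 56, 55, 53, 55, 55, 54, 58, 57, 57, 55, 55, 56, 56, 67, 106, 105, 92, 86, 85, 95, 180, 213, 210, 209, 208, 209]
0.49 [91, 90, 89, 89, 90, 91, 91, 92, 91, 91, 95, 91, 77, 70, 62, 53, 53, 53, 52, 53, 51, 51, 52, 53, 56, 52, 54, 69, 87, 95, 100, 98, 74, 55, 52, 56, 59, 56, 57, 68, 99, 117, 121, 111, 108, 109, 92, 85, 86, 91, 139, 203, 208, 206, 208, 209]
0.48 [90, 89, 89, 89, 90, 91, 91, 92, 93, 96, 95, 92, 85, 71, 69, 51, 48, 52, 51, 53, 49, 57, 72, 86, 71, 54, 52, 54, 80, 109, 121, 125, 124, 98, 67, 75, 70, 71, 54, 56, 85, 117, 120, 109, 106, 109, 89, 83, 82, 91, 153, 210, 211, 209, 206, 208]
```

At x=0.50 the dark band across the tray spans 72 mm, which is five 14.5 mm cells side by side. All five are in, so I'll lower the tub.

apply_moves:
  steps: [-0.05,0,0,0,0,0,0,-0.08,0,0.006,0,0,0,0,-0.08,0,0.006,0,0,0,0,-0.09,0,0.006,0,0,0,0,-0.09,0,0.006,0,0,0,0,-0.09,0,0.006,0,0,0,0,-0.09,0,0.01,0,0,0,0,-0.09,0,0.01,0,0,0,0,-0.11,0,0.02,0,0,0,0,-0.11,0,0.02,0,0,0,0,-0.11,0,0.021,0,0,0,0,-0.11,0,0.021,0,0,0,0]

```text
t: 18.32
tool_pos: [0.4951, -0.1012, 0.1598]
orientation: [2.265, 2.175, 0.0]
force: [-0.3, -3.1, 7.7]
opening: 0.0008
gripper_force: 3.3
```

apply_moves:
  steps: [-0.09,0,0.028,0,0,0,0,-0.09,0,0.028,0,0,0,0,-0.09,0,0.028,0,0,0,0,-0.09,0,0.028,0,0,0,0,-0.09,0,0.028,0,0,0,0,-0.09,0,0.028,0,0,0,0,-0.09,0,0.028,0,0,0,0,-0.09,0,0.029,0,0,0,0,-0.09,0,0.029,0,0,0,0,-0.09,0,0.029,0,0,0,0]

```text
t: 19.15
tool_pos: [0.4945, -0.1292, 0.1522]
orientation: [2.264, 2.173, -0.0]
force: [-1.3, -5.5, 10.5]
opening: 0.0004
gripper_force: 4.8
```

apply_moves:
  steps: [-0.07,0,0.036,0,0,0,0,-0.07,0,0.036,0,0,0,0,-0.07,0,0.036,0,0,0,0,-0.07,0,0.036,0,0,0,0,-0.07,0,0.036,0,0,0,0,-0.07,0,0.036,0,0,0,0,-0.07,0,0.037,0,0,0,0,-0.07,0,0.037,0,0,0,0,-0.07,0,0.037,0,0,0,0,-0.07,0,0.037,0,0,0,0,-0.07,0,0.037,0,0,0,0,-0.07,0,0.037,0,0,0,0]

```text
t: 20.15
tool_pos: [0.4938, -0.1557, 0.1397]
orientation: [2.263, 2.17, -0.002]
force: [-2.4, -10.6, 12.7]
opening: 0.0001
gripper_force: 6.6
```

apply_moves:
  steps: [-0.045,0,0.035,0,0,0,0,-0.045,0,0.035,0,0,0,0,-0.045,0,0.035,0,0,0,0,-0.045,0,0.035,0,0,0,0,-0.045,0,0.035,0,0,0,0,-0.045,0,0.035,0,0,0,0,-0.045,0,0.035,0,0,0,0,-0.045,0,0.035,0,0,0,0,-0.045,0,0.035,0,0,0,0,-0.045,0,0.035,0,0,0,0,-0.045,0,0.035,0,0,0,0,-0.045,0,0.035,0,0,0,0]

```text
t: 21.15
tool_pos: [0.4934, -0.173, 0.1277]
orientation: [2.262, 2.169, -0.003]
force: [-2.3, -13.8, 13.4]
opening: 0.0004
gripper_force: 8.1
```

apply_moves:
  steps: [-0.03,0,0.023,0,0,0,0,-0.03,0,0.023,0,0,0,0,-0.03,0,0.023,0,0,0,0,-0.03,0,0.023,0,0,0,0,-0.03,0,0.023,0,0,0,0,-0.03,0,0.02,0,0,0,0,-0.03,0,0.01,0,0,0,0,-0.03,0,0,0,0,0,0,-0.03,0,0,0,0,0,0,-0.03,0,0,0,0,0,0,-0.03,0,0,0,0,0,0,-0.03,0,0,0,0,0,0]

```text
t: 22.15
tool_pos: [0.4919, -0.1818, 0.1213]
orientation: [2.265, 2.172, -0.002]
force: [0.3, -6.9, 2.3]
opening: 0.0005
gripper_force: 3.7
```

apply_moves:
  steps: [-0.04,0,0,0,0,0,0,-0.04,0,0,0,0,0,0,-0.04,0,0,0,0,0,0,-0.04,0,0,0,0,0,0,-0.04,0,0,0,0,0,0,-0.04,0,0,0,0,0,0,0,0,0,0,0,0,0]

```text
t: 22.73
tool_pos: [0.4907, -0.1868, 0.12]
orientation: [-2.266, -2.175, 0.001]
force: [-0.2, -3.3, -2.0]
opening: 0.0003
gripper_force: 1.8
```

apply_moves:
  steps: [-0.2,0,0,0,0,0,0,-0.5,0,0,0,0,0,0,-0.3,0,-0.5,0,0,0,0,0,0,-0.9,0,0,0,0,0,0,-0.9,0,0,0,0,0,0,-0.9,0,0,0,0,0,0,-0.5,0,0,0,0,0,0,0,0,0,0,0,0,0,0,0,0,0,0]

```text
t: 23.48
tool_pos: [0.4906, -0.2168, 0.2324]
orientation: [2.265, 2.175, 0.002]
force: [-1.0, -0.3, -0.7]
opening: 0.0004
gripper_force: 0.0
```

```bash
python3 - <<'E'
from h import *
s=robot.read_state();print(s["t"],s["tool_pos"],s["force"])
a=snap("top","t9");b=snap("scene","s9")
A=cv2.resize(a[165:275,250:390,::-1],(400,314),interpolation=cv2.INTER_CUBIC)
B=cv2.resize(b[170:310,240:418,::-1],(400,314),interpolation=cv2.INTER_CUBIC)
cv2.imwrite("pics/c9.png",np.hstack([A,B]))
for th in ["tub_lip","tub_back_rim","mug","phone","drive","cell_1"]:
    r=eyes.place_of("top",th); print(th,[(np.round(x["xy"],1).tolist(),round(x["conf"],2)) for x in r[:6]])
E
```

```text
23.4833 [ 0.49063635 -0.21679331  0.2324361 ] [-1.00657752 -0.31234048 -0.69299125]
tub_lip [([319.7, 230.5], 0.71), ([305.3, 230.7], 0.64)]
tub_back_rim [([363.9, 232.5], 0.64)]
mug [([268.0, 149.3], 0.92)]
phone [([383.0, 266.4], 0.83)]
drive [([394.1, 181.7], 0.65), ([297.0, 228.4], 0.25)]
cell_1 [([298.9, 231.0], 0.62), ([291.6, 229.3], 0.48), ([298.4, 229.5], 0.43), ([308.2, 229.1], 0.41)]
```

View pics/c9.png

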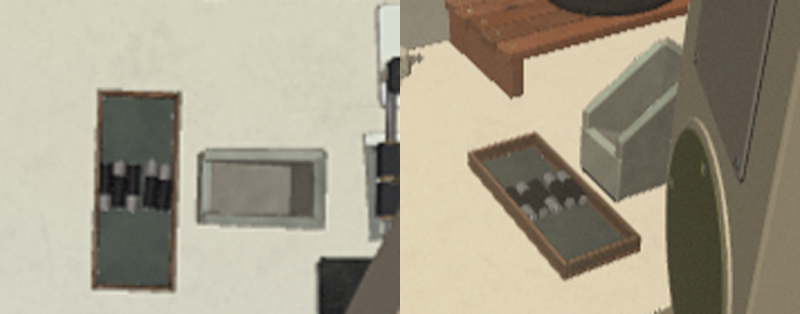

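All five cells lie in the tray at crop (105–168,185). The tub stands empty and upright at (262,188), and the mug, phone and drive are where they were. The arm is clear.

```bash
python3 -c "
from plant import robot
print(robot.close_job())"
```

```text
the job is handed in; nothing more can be done
None
```

The job is handed in: all five batteries are in the tray, the tub stands empty on its base again with the tray about 20 mm from its front (the leaning tub pushed it out), and the mug, phone and drive are where they were.

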